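# Set the fruit sizing gauge with its thumbwheel

## Robot

A 6-joint arm with a two-finger parallel gripper is mounted at the origin on the work surface. World frame = base frame: x ahead of the robot, y to its left, z up, the work surface at z = 0. Lengths are in m, angles in rad, forces in N, time in s.
With the tool pointing down it reaches from about 0.225 to 0.875 m from the base axis. Payload 3.4 kg.
Tool frame: the origin (TCP) lies at the very end of the fingers, on their centre line; the grasp point (between the pads) lies 19 mm behind it (manip.hold_point_z is the distance from the TCP to the grasp point, in m); z points along the fingers, x is the direction in which the jaws open and shut, and the axes are right-handed (so a half turn about z gives the same grasp; the last joint's range is limited). The gripper opens to 85 mm and grips with 20 to 120 N. Pads are 22 mm wide; open, the fingers measure 114 mm over their backs; the gripper's body (76 mm by 85 mm) begins 54 mm behind the grasp point. The pads swing forward as they close: fully open they stand 13 mm farther back than shut.
Start: joints at [1.086, 0.276, 1.505, -0, 1.361, -0.121], TCP at [0.205, 0.537, 0.231] pointing down, gripper open.
Joint ranges: [-2.89, 2.89], [-0.75, 2.08], [0.22, 2.7], [-1.18, 4.32], [0.11, 2.71], [-2.7, 2.7]. Speed limits (rad/s): [2.57, 2.57, 3.14, 3.14, 3.14, 3.14].

## Interface

Orientations are given as a unit quaternion [w, x, y, z].
In Python, from rig import telemetry, cams, manip, finder gives the robot as it stands. The module is installed in compiled form; this text tells all that it offers.
- The arm moves only by the tool carry_out, never from a script. Its argument "rows" is a list that holds one entry, the list of rows, each a list of 5 numbers: the gripper's target within -1 to 1 (fully open at 1, half-way at 0, shut at -1), then the shift along the world's x, y, z in cm, then the turn about the world's z in rad. A call has 1 to 12 rows; each row shifts and turns the commanded pose from where the row before left it; what a row does not reach is not made up. A row lasts 1/10 s, in which the tool goes at most 50 mm and 8.59 degrees, less where a joint would pass 70% of its speed; a pose out of reach is approached as far as the arm can. A call with a gripper value outside its range is refused whole. The fingers move at their own pace and stop on an object; "force" is the grip in N (left out, the last holds). Time passes only in rows, so rows that do not move let the fingers close. It gives the time, the measured TCP pose, the force and the opening at its end, in the units of the state.
- telemetry.get_state(): the state, without advancing time (a new reading comes with each control period).
- cams.get_image(name): name is "side" or "top"; returns a dict with "image" (420x560x3 uint8, red, green, blue), "camera_matrix" (3x3 intrinsics, pixels), "eye" and "attitude" of the camera in the world. Camera axes: x right, y down, z forward; pixel columns grow to the right and rows downward; lengths in m; the calibration is good to about 2 mm. A picture is of the moment at which its call begins. There is no depth.
- manip.sign_off(): hands the job in, once; it reports no verdict.
Trained networks look in a picture, given as the dict that the camera call returned (one of the last four; its "shot" number tells which), for a name from the list of things; names that differ only in an ending like _2 or _b are one class to them, and where a whole thing is asked for, a point or a joint stands for the part that bears it (a point fixed in the world has none). Each returns a list of dicts, best first, with "confidence" (0 to 1); they miss things now and then, are a little off and sometimes report something else, mostly with a low value. They report only what shows in the picture. A call takes as long as a camera call.
- finder.boxes_of(picture, thing): "xy" ([column, row] in pixels, amid what is visible of it).
The state is a dict: "clock": time; "qpos": joint angles; "qd": joint speeds; "effort": joint torques, N m; "position": TCP position; "ee_rot": TCP orientation; "contact_force": force on the tool from outside, world axes, zero at the start; "moment": the same for the moment, N m; "width": finger opening in m.
Only numpy, scipy, OpenCV 4.12 (cv2) and the standard library are available. Lean on these libraries where they do the work, as an engineer would, in place of code of your own. Each camera call takes 0.05 s, during which the arm holds its last target.

## Task

Set the dark-grey fruit sizing gauge for the next batch: lay a fingertip on top of its knurled wheel and roll it, in as many strokes as it takes, until the black pointer on the sliding jaw stands level with the red mark, then take the hand away. Move the jaw only by the wheel, do not touch the jaw itself, do not clamp or force the wheel down hard, and leave the fruit and the other loose things where they are.

Things in the scene. Friction and masses are not known exactly. Their poses are not given: they have to be found in the camera images.
- gauge: Fruit sizing gauge fixed to the counter: dark-grey base 180 mm (its x, -80 to +100) by 260 mm (y) by 14 mm thick; origin at table level, z up. A dark fixed jaw, its top 64 mm above the table, has its face at y = +90 mm; an aluminium sliding jaw closes on it towards +y. The knurled wheel is on the robot-side half at x = -40, y = -40 mm; jaws, white scale and red mark are on the +x half.
- wheel: Knurled brass wheel with dark and some red ridges, radius 40 mm, 26 mm wide, origin at its centre, axle level along the gauge's x. Its upper 22 mm stands out between two grey cheeks 82 mm tall. Rolling its top towards the gauge's +y moves the sliding jaw to +y and closes the gap; rolling back opens it. 10 mm of rim moves the jaw 3.5 mm. It turns, so take directions from the gauge.
- wheel_top (a point): Crown of the wheel, where a fingertip goes: 40 mm above the wheel's centre, 104 mm above the table when not pressed; fixed to the gauge's base, so it does not turn or sink. The wheel sits on a soft rubber bush: pressed, it gives way by about 1 mm per 1.5 N, up to 8 mm, then it is firm. About 1 N along the rim turns it, by friction with the fingertip, and it stays where it is left.
- jaw: Sliding aluminium jaw, 45 x 30 mm, its top 64 mm above the table, with a black pointer 5 mm wide and a black line over its top in line with it. Origin at the pointer tip, on its centre line, 20 mm above the table; axes as the gauge's. It has 68 mm of travel in y, starts 0 to 13 mm from the open end and goes past the mark if the wheel is turned too far. The wheel drives it; not to be touched.
- mark: Fixed red mark beside the scale strip, a bar 5 mm wide pointing at the path of the pointer; origin at the bar's inner end, on its centre line; axes as the gauge's. The jaw is set when jaw and mark origins have the same y in the gauge's axes. It lies 10 to 55 mm from the pointer in +y at the start.
- plum_a: Loose green plum, 44 mm across, 41 mm tall, origin under its middle; to be left alone, near the gauge.
- plum_b: Loose reddish plum, 46 mm across, 43 mm tall, origin under its middle; to be left alone, near the gauge.
- pear: Loose yellow pear, 58 mm across, 80 mm tall, standing upright, origin under its middle; to be left alone.
- weight: Loose brass scale weight, 38 mm across, 56 mm tall, origin under its middle; to be left alone, near the gauge.
- peach: Loose orange peach, 68 mm across, 64 mm tall, origin under its middle; to be left alone.
- punnet: Loose cardboard punnet, 130 x 90 x 45 mm, origin under its middle; to be left alone.
- scoop: Loose light-blue plastic scoop, about 210 mm long, 85 mm wide, 35 mm tall, lying flat; origin at table level near the back of its pan, handle to its -x; to be left alone.

How it is judged:
By the outcome, as a careful person would: the job done as asked, in the order asked, and still so for the second after the job is handed in, with the robot touching nothing.
It also fails if it takes over 48 s, if anything falls off the work surface, if the arm or the gripper's body presses on something with over 40 N, if the wrist force passes 120 N, or if a joint passes its speed limit or range.

## Working session

There is one attempt and no reset: what is moved stays moved. The work goes in short steps, Python scripts to look and compute and a tool call to move; the robot and the scene stay as the last step left them, time stands still between calls to the robot, and variables do not carry over. Pictures are saved under pics/ and viewed, and the job is handed in when it is done.

Besides the shell and the picture viewer there is one more tool, called after "Emit:" as name(argument=value, ...), one argument or row to a line, values as JSON. carry_out: Moves the arm, as the interface text tells. Its arguments: {"type":"object","properties":{"rows":{"type":"array","items":{"type":"array","items":{"type":"array","items":{"type":"number"}}}},"force":{"type":"number"}},"required":["rows"]}

```bash
mkdir -p pics; cat > h.py <<'E'
from rig import telemetry, cams, manip, finder
import numpy as np, cv2
from scipy.spatial.transform import Rotation as R
def shot(name,fn=None,scale=1):
    p=cams.get_image(name)
    if fn: cv2.imwrite('pics/'+fn,cv2.cvtColor(p['image'],cv2.COLOR_RGB2BGR))
    return p
def Rm(p):
    a=np.array(p['attitude'],float)
    if a.shape==(3,3): return a
    return R.from_quat(a[[1,2,3,0]]).as_matrix()
def ray(p,uv):
    d=np.linalg.solve(np.array(p['camera_matrix']),[uv[0],uv[1],1.]); return Rm(p)@d
def atz(p,uv,z):
    d=ray(p,uv); e=np.array(p['eye']); return e+d*(z-e[2])/d[2]
def proj(p,X):
    c=Rm(p).T@(np.array(X)-np.array(p['eye'])); q=np.array(p['camera_matrix'])@c; return q[:2]/q[2]
E
python3 - <<'E'
from h import *
for n in ['top','side']:
    p=shot(n,n+'0.png'); print(n,p['eye'],p['attitude'],p['camera_matrix'])
    for t in ['gauge','wheel','wheel_top','jaw','mark','plum_a','pear','weight','peach','punnet','scoop']:
        try: print(t,[(np.round(b['xy'],1).tolist(),round(b['confidence'],2)) for b in finder.boxes_of(p,t)][:3])
        except Exception as e: print(t,e)
print(telemetry.get_state())
E
```

```text
top [0.40829985 0.02266176 1.35793634] [ 0.03336659 -0.69911947  0.71313696 -0.03942476] [[381.45097672   0.         279.56557402]
 [  0.         381.45097672 206.84841351]
 [  0.           0.           1.        ]]
gauge [([263.2, 193.8], 0.68)]
wheel [([270.0, 202.4], 0.73)]
wheel_top [([260.7, 188.8], 0.71), ([400.1, 220.2], 0.71)]
jaw [([260.6, 184.1], 0.56)]
mark []
plum_a [([278.3, 161.6], 0.57), ([243.3, 233.6], 0.56)]
pear [([207.3, 209.9], 0.66)]
weight [([249.3, 159.2], 0.47)]
peach [([152.4, 186.1], 0.82), ([274.1, 202.3], 0.45)]
punnet [([157.8, 277.6], 0.92)]
scoop [([400.2, 219.6], 0.69)]
side [0.30138161 0.8000448  0.84629209] [ 0.05715632 -0.13370538  0.90776685 -0.39346586] [[420.89457255   0.         275.99871316]
 [  0.         420.89457255 212.42911145]
 [  0.           0.           1.        ]]
gauge [([248.8, 246.6], 0.93)]
wheel [([271.7, 221.0], 0.86)]
wheel_top [([248.3, 241.8], 0.63)]
jaw [([241.4, 230.8], 0.76)]
mark []
plum_a [([287.9, 266.7], 0.81), ([216.8, 211.8], 0.53)]
pear [([240.7, 294.4], 0.64)]
weight []
peach []
punnet [([323.3, 394.6], 0.89), ([249.0, 244.5], 0.67)]
scoop [([325.1, 147.8], 0.95)]
{'clock': 1.2, 'qpos': array([ 1.08599680e+00,  2.75881958e-01,  1.50490683e+00,  7.98420394e-06,
        1.36069693e+00, -1.20997731e-01]), 'qd': array([-0.00058619, -0.00046929,  0.00057313,  0.00045321,  0.00055599,
       -0.00036692]), 'effort': array([ 1.91537702e-04, -4.16673946e+01, -2.46099204e+01, -1.44043497e-04,
        3.75279387e-04,  7.95707990e-06]), 'position': array([0.20461692, 0.53739221, 0.23133558]), 'ee_rot': array([-2.82668255e-05,  8.23356338e-01,  5.67524746e-01,  4.55510812e-05]), 'contact_force': array([ 0.46002735,  1.04433184, -0.24164182]), 'moment': array([ 0.00826628, -0.05851979,  0.05467869]), 'width': 0.08544807057432664}
```

```bash
python3 - <<'E'
import cv2
a=cv2.imread('pics/top0.png');b=cv2.imread('pics/side0.png')
cv2.imwrite('pics/top0c.png',cv2.resize(a[130:270,180:360],None,fx=4.4,fy=4.2,interpolation=cv2.INTER_CUBIC)[:600,:800])
cv2.imwrite('pics/side0c.png',cv2.resize(b[160:310,160:360],None,fx=4,fy=4,interpolation=cv2.INTER_CUBIC))
E
```

```text
(no output)
```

View pics/top0.png

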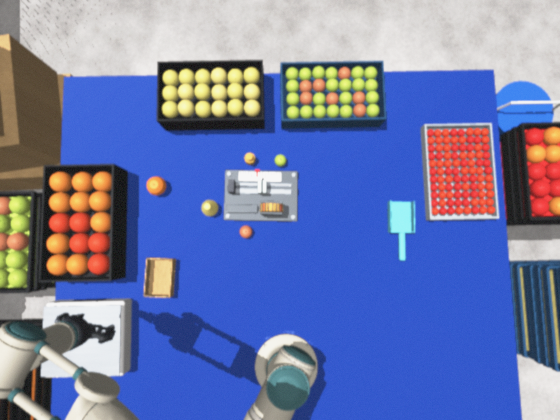

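View pics/top0c.png

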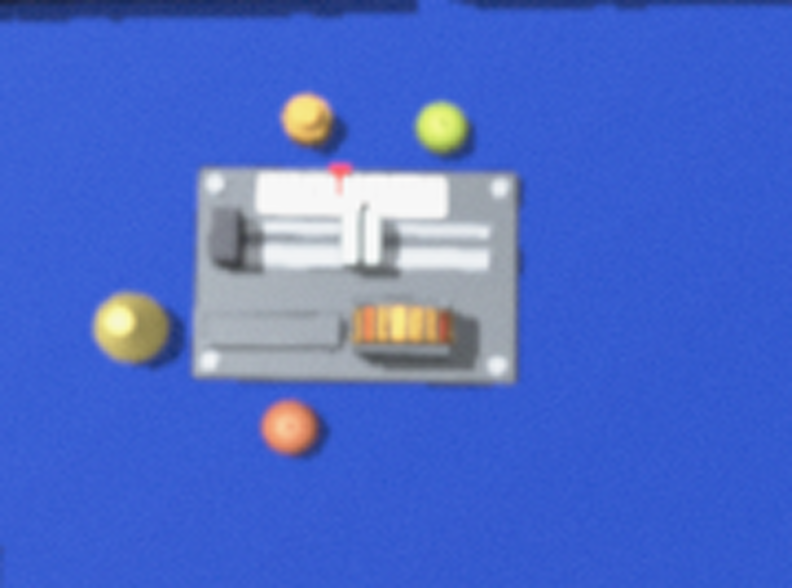

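View pics/side0c.png

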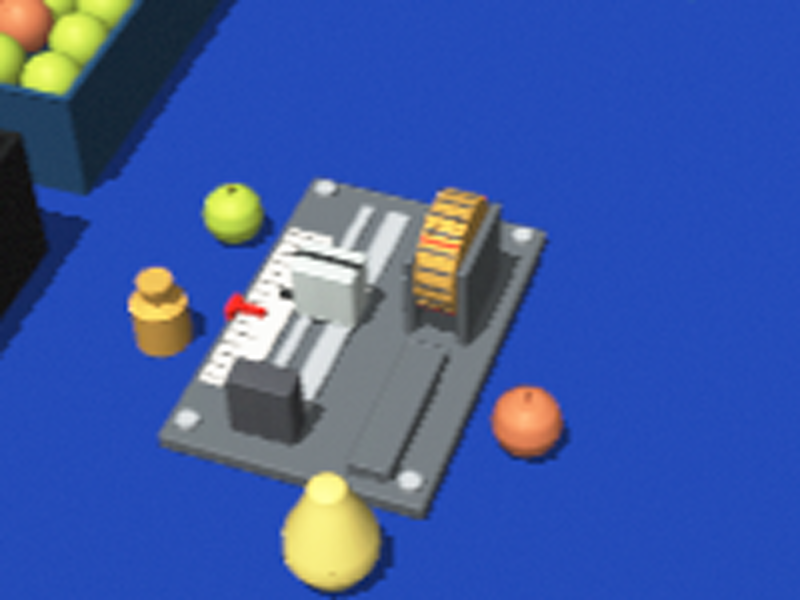

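```bash
python3 - <<'E'
from h import *
from scipy.optimize import least_squares
pt=shot('top');ps=shot('side')
T=[(180+x/4.4,130+y/4.2) for x,y in [(200,168),(517,172),(515,381),(193,378)]]
S=[(160+x/4,160+y/4) for x,y in [(161,437),(316,180),(546,233),(425,512)]]
# top order: +x+y, +x-y, -x-y, -x+y
C=np.array([[.1,.13,.014],[.1,-.13,.014],[-.08,-.13,.014],[-.08,.13,.014]])
def G(q,X):
    c,s=np.cos(q[2]),np.sin(q[2]); X=np.atleast_2d(X)
    return np.c_[q[0]+c*X[:,0]-s*X[:,1],q[1]+s*X[:,0]+c*X[:,1],X[:,2]]
def res(q,use=(1,1)):
    r=[]
    for i,(p,U) in enumerate(((pt,T),(ps,S))):
        if use[i]: r+=[proj(p,x)-u for x,u in zip(G(q,C),U)]
    return np.ravel(r)
for u in ((1,1),(1,0),(0,1)):
    o=least_squares(res,[.45,.05,0],kwargs=dict(use=u)); print(u,o.x,np.abs(o.fun).max())
    q=o.x
    if u==(1,1):
        qq=q; print('wheeltop',G(q,[-.04,-.04,.104])); np.save('q.npy',q)
q=qq
def inv(X):
    c,s=np.cos(q[2]),np.sin(q[2]); d=X[:2]-q[:2]; return np.array([c*d[0]+s*d[1],-s*d[0]+c*d[1]])*1000
f=lambda x,y:(180+x/4.4,130+y/4.2)
g=lambda x,y:(160+x/4,160+y/4)
print('top mark z14-20',inv(atz(pt,f(340,175),.014)),inv(atz(pt,f(340,175),.02)))
print('top line z64',inv(atz(pt,f(362,205),.064)),inv(atz(pt,f(363,260),.064)))
print('side line z64 ends',inv(atz(ps,g(292,253),.064)),inv(atz(ps,g(364,266),.064)))
print('side pointer z20',inv(atz(ps,g(284,294),.02)))
print('side mark ',[inv(atz(ps,g(266,312),z)) for z in(.014,.02)], inv(atz(ps,g(235,307),.02)))
print('side wheel',inv(atz(ps,(271.7,221),.09)))
print('state',telemetry.get_state()['clock'])
E
```

```text
(1, 1) [ 0.57750487  0.07785501 -0.03299181] 1.4383556678778007
wheeltop [[0.53620721 0.03919621 0.104     ]]
(1, 0) [ 0.57981769  0.07517464 -0.03236372] 0.4117784041310131
(0, 1) [ 0.57563603  0.0807225  -0.03428308] 0.7987943828997288
top mark z14-20 [97.18637708 12.19791006] [96.00561253 11.87225854]
top line z64 [62.68910861 -8.15062564] [17.29668166 -9.71906907]
side line z64 ends [59.89345989 -2.58023303] [10.4316995 -6.5042225]
side pointer z20 [69.79233973 -4.34274407]
side mark  [array([77.38071718, 10.01468516]), array([74.66165432, 15.08026708])] [96.36165779 17.52218546]
side wheel [-43.10457969 -18.31198252]
state 1.3
```

Emit:
carry_out(
  rows=[
    [[-1,2.6,-3.9,0,0.03],[-1,2.6,-3.9,0,0.03],[-1,2.6,-3.9,0,0.03],[-1,2.6,-3.9,0,0.03],[-1,2.6,-3.9,0,0.03],[-1,2.6,-3.9,0,0.03],[-1,2.6,-3.9,0,0.03],[-1,2.6,-3.9,0,0.03],[-1,2.6,-3.9,0,0.03],[-1,2.6,-3.9,0,0.03],[-1,2.6,-3.9,0,0.03],[-1,2.6,-3.9,0,0]],
  ],
  force=20,
)

```text
clock: 2.5
position: [0.5175, 0.0676, 0.2316]
ee_rot: [0.0, 0.719, 0.695, 0.0]
contact_force: [0.7, 0.5, 1.1]
width: -0.0003
```

```bash
python3 - <<'E'
from h import *
s=telemetry.get_state(); print(s['clock'],s['position'],s['ee_rot'],s['contact_force'],s['width'])
q=np.load('q.npy')
for n in('top','side'):
    p=shot(n,n+'1.png'); im=cv2.cvtColor(p['image'],cv2.COLOR_RGB2BGR)
    x0,y0=(180,130) if n=='top' else (160,140)
    im=cv2.resize(im[y0:y0+140,x0:x0+190],None,fx=4,fy=4,interpolation=cv2.INTER_CUBIC)
    c,sn=np.cos(q[2]),np.sin(q[2])
    for X in ([-.04,-.04,.104],[-.053,-.04,.104],[-.027,-.04,.104],[.1,.13,.014],[-.08,-.13,.014]):
        w=[q[0]+c*X[0]-sn*X[1],q[1]+sn*X[0]+c*X[1],X[2]]
        u=(proj(p,w)-[x0,y0])*4+2; cv2.circle(im,tuple(int(v) for v in u),3,(0,255,0),1)
    u=(proj(p,s['position'])-[x0,y0])*4+2; cv2.circle(im,tuple(int(v) for v in u),4,(255,0,255),1)
    cv2.imwrite(f'pics/{n}1c.png',im)
E
```

```text
2.5 [0.51748345 0.06758429 0.23156492] [1.10275734e-04 7.18937926e-01 6.95074172e-01 3.76240726e-04] [0.72075205 0.50130483 1.06525051] -0.0002535862042378605
```

View pics/top1c.png

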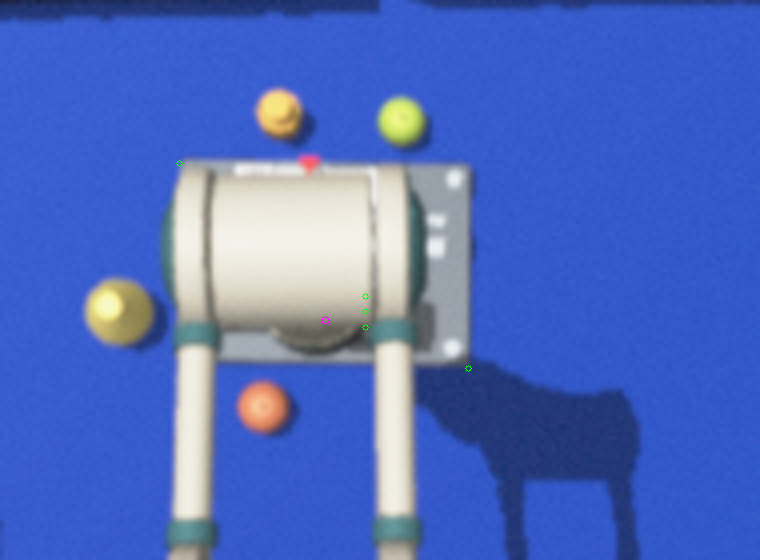

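View pics/side1c.png

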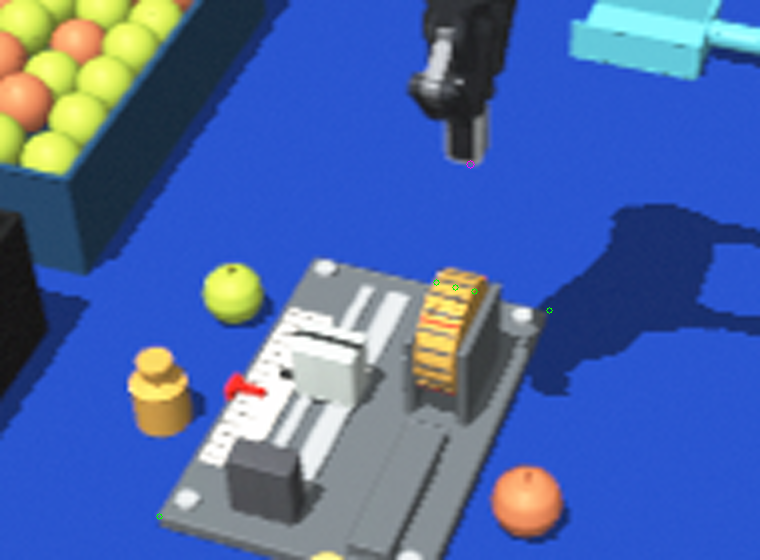

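Emit:
carry_out(
  rows=[
    [[-1,1.8,-3.9,0,0],[-1,0,0,-4,0],[-1,0,0,-4,0],[-1,0,0,-3,0],[-1,0,0,-1.2,0],[-1,0,0,0,0],[-1,0,0,0,0]],
  ],
)

```text
clock: 3.3
position: [0.5356, 0.0307, 0.1105]
ee_rot: [0.001, 0.719, 0.695, 0.001]
contact_force: [0.6, 0.4, 0.5]
width: 0.0001
```

Emit:
carry_out(
  rows=[
    [[-1,0,0,-0.3,0],[-1,0,0,-0.3,0],[-1,0,0,0,0],[-1,0,0,0,0]],
  ],
)

```text
clock: 3.7
position: [0.5348, 0.0304, 0.1037]
ee_rot: [0.0, 0.719, 0.695, 0.0]
contact_force: [-0.4, 0.1, 0.1]
width: -0.0004
```

Emit:
carry_out(
  rows=[
    [[-1,0,0,-0.2,0],[-1,0,0,-0.1,0],[-1,0,0,0,0],[-1,0,0,0,0]],
  ],
)

```text
clock: 4.1
position: [0.535, 0.0304, 0.1007]
ee_rot: [0.0, 0.719, 0.695, 0.0]
contact_force: [0.0, -0.0, 3.7]
width: -0.0002
```

```bash
cat >> h.py <<'E'
def side(fn):
    p=shot('side'); im=cv2.cvtColor(p['image'],cv2.COLOR_RGB2BGR)
    s=telemetry.get_state(); print(s['clock'],s['position'].round(4),s['contact_force'].round(2))
    cv2.imwrite('pics/'+fn,cv2.resize(im[195:275,190:300],None,fx=7,fy=7,interpolation=cv2.INTER_CUBIC))
    np.save('pics/'+fn[:-4]+'.npy',im)
    return p
E
python3 -c "
from h import *
side('s2.png')"
```

```text
4.15 [0.535  0.0304 0.1007] [-0.09 -0.68  4.96]
```

View pics/s2.png

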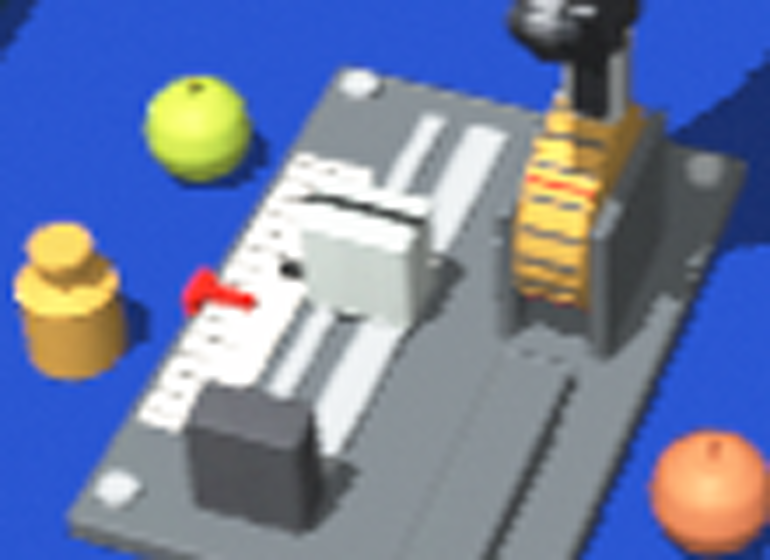

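Emit:
carry_out(
  rows=[
    [[-1,0,0.3,0,0],[-1,0,0.3,0,0],[-1,0.03,0.4,0,0],[-1,0,0.4,0,0],[-1,0.03,0.3,0,0],[-1,0,0.3,0,0],[-1,0,0,0,0],[-1,0,0,0,0]],
  ],
)

```text
clock: 4.95
position: [0.5355, 0.0507, 0.1003]
ee_rot: [0.0, 0.719, 0.695, 0.0]
contact_force: [1.3, 0.4, 3.7]
width: 0.0002
```

```bash
python3 -c "
from h import *
side('s3.png')"
```

```text
5.0 [0.5355 0.0507 0.1004] [2.1  0.8  3.18]
```

View pics/s3.png

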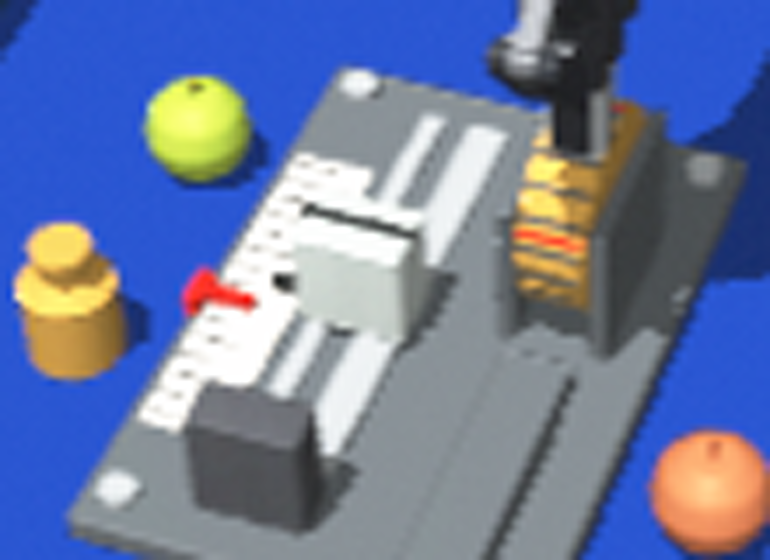

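Emit:
carry_out(
  rows=[
    [[-1,0,0,0.8,0],[-1,0,0,0.8,0],[-1,-0.06,-2,0,0],[-1,0,0,0,0],[-1,0,0,-0.7,0],[-1,0,0,-0.5,0],[-1,0,0,-0.2,0],[-1,0,0,-0.2,0],[-1,0,0,0,0],[-1,0,0,0,0]],
  ],
)

```text
clock: 6.0
position: [0.5341, 0.0307, 0.1005]
ee_rot: [-0.0, 0.719, 0.695, -0.0]
contact_force: [-1.7, -0.4, 3.8]
width: 0.0001
```

Emit:
carry_out(
  rows=[
    [[-1,0,0.3,0,0],[-1,0,0.3,0,0],[-1,0.03,0.4,0,0],[-1,0,0.4,0,0],[-1,0.03,0.3,0,0],[-1,0,0.3,0,0],[-1,0,0,0,0],[-1,0,0,0,0]],
  ],
)

```text
clock: 6.8
position: [0.535, 0.0508, 0.1002]
ee_rot: [-0.0, 0.719, 0.695, 0.0]
contact_force: [-3.2, 1.0, 4.1]
width: 0.0001
```

```bash
python3 -c "
from h import *
side('s4.png')"
```

```text
6.85 [0.5351 0.0507 0.1002] [-2.61  0.06  2.95]
```

View pics/s4.png

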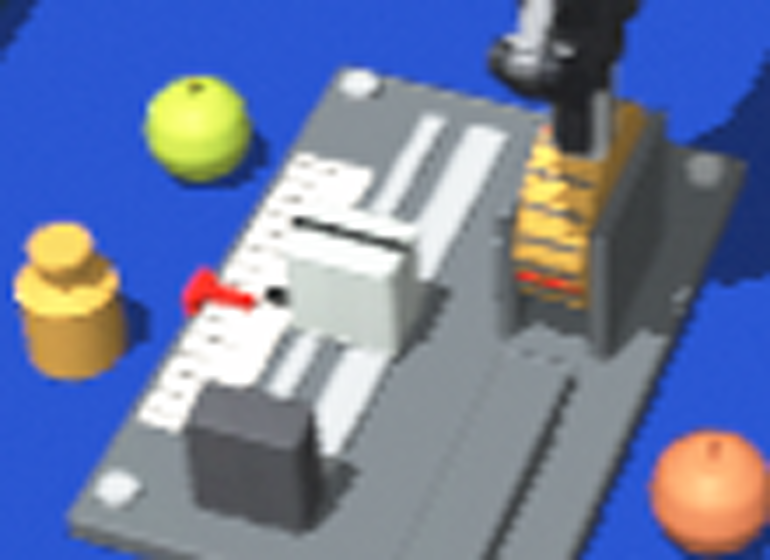

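Emit:
carry_out(
  rows=[
    [[-1,0,0,0.8,0],[-1,0,0,0.8,0],[-1,-0.05,-1.8,0,0],[-1,0,0,0,0],[-1,0,0,-0.7,0],[-1,0,0,-0.5,0],[-1,0,0,-0.2,0],[-1,0,0,-0.2,0],[-1,0,0,0,0],[-1,0,0,0,0]],
  ],
)

```text
clock: 7.85
position: [0.5346, 0.0326, 0.1006]
ee_rot: [-0.0, 0.719, 0.695, 0.0]
contact_force: [-1.6, 0.2, 4.0]
width: -0.0001
```

Emit:
carry_out(
  rows=[
    [[-1,0,0.3,0,0],[-1,0,0.3,0,0],[-1,0.03,0.4,0,0],[-1,0,0,0,0],[-1,0,0,0,0],[-1,0,0,1,0],[-1,0,0,2,0],[-1,0,0,4,0],[-1,0,-4.5,3,0],[-1,0,-4.8,0,0],[-1,0,-4.8,0,0],[-1,0,-4.8,0,0]],
  ],
)

```text
clock: 9.05
position: [0.5352, -0.1448, 0.1989]
ee_rot: [0.001, 0.719, 0.695, 0.001]
contact_force: [0.8, 0.1, -0.1]
width: -0.0001
```

```bash
python3 - <<'E'
from h import *
side('s5.png')
p=shot('top','t5.png'); im=cv2.imread('pics/t5.png')
cv2.imwrite('pics/t5c.png',cv2.resize(im[160:225,215:305],None,fx=8,fy=8,interpolation=cv2.INTER_CUBIC))
E
```

```text
9.1 [ 0.5357 -0.1534  0.1985] [ 1.08 -5.24 -0.51]
```

View pics/s5.png

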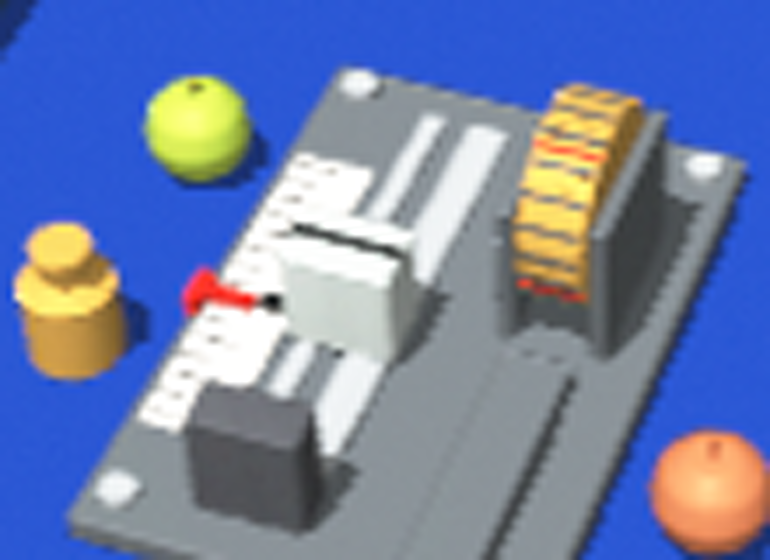

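View pics/t5c.png

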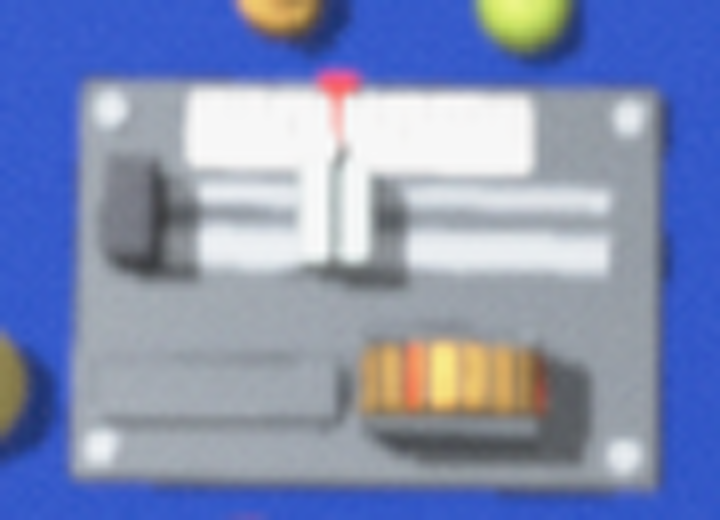

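```bash
cat > w.py <<'E'
from h import *
q=np.load('q.npy')
Q={'top':np.array([0.57981769,0.07517464,-0.03299]),'side':np.array([0.57563603,0.0807225,-0.03299])}
def warp(p,im,n,z,fn):
    q=Q[n]; c,s=np.cos(q[2]),np.sin(q[2])
    # out px: col = (x-40)*10 (mm), row=(40-y)*10 ; x 40..110, y -20..40
    src=[];dst=[]
    for X,Y in((40,40),(110,40),(110,-20),(40,-20)):
        x,y=X/1000,Y/1000; src.append(proj(p,[q[0]+c*x-s*y,q[1]+s*x+c*y,z])); dst.append([(X-40)*10,(40-Y)*10])
    H=cv2.getPerspectiveTransform(np.float32(src),np.float32(dst))
    o=cv2.warpPerspective(im,H,(700,600),flags=cv2.INTER_CUBIC); cv2.imwrite('pics/'+fn,o); return o
def ana(o):
    f=o.astype(float); red=np.clip(f[:,:,2]-np.maximum(f[:,:,1],f[:,:,0])-40,0,None)
    for x in range(40,110,3):
        col=red[:,(x-40)*10:(x-40)*10+10].mean(1)
        g=f[:,(x-40)*10:(x-40)*10+10].mean(1); dk=np.clip(90-g.max(1),0,None)
        r=(col>0); print(x, 'red %.2f'%(40-(col*np.arange(600)).sum()/col.sum()/10) if col.max()>30 else '', 'dark %.2f'%(40-(dk*np.arange(600)).sum()/dk.sum()/10) if dk.max()>8 else '')
E
python3 - <<'E'
from w import *
p=shot('side'); a=cv2.cvtColor(p['image'],cv2.COLOR_RGB2BGR); 
for z in(.02,): print('side',z); ana(warp(p,a,'side',z,'ws5.png'))
p=shot('top'); a=cv2.cvtColor(p['image'],cv2.COLOR_RGB2BGR)
print('top'); ana(warp(p,a,'top',.02,'wt5.png'))
E
```

```text
side 0.02
40  
43  
46  
49  
52  
55  
58  
61  
64  
67  
70  dark 9.78
73  dark 8.93
76  
79 red 12.57 
82 red 12.08 
85 red 12.42 
88 red 12.13 
91 red 12.20 
94 red 11.96 
97 red 13.04 
100 red 13.47 
103 red 11.56 
106  
109  
top
40  
43  
46  
49  
52  
55  
58  
61  
64  
67  
70  
73  
76  
79  
82  
85  
88  
91 red 16.72 
94 red 16.57 
97 red 16.13 
100 red 16.11 
103  
106  
109
```

View pics/ws5.png

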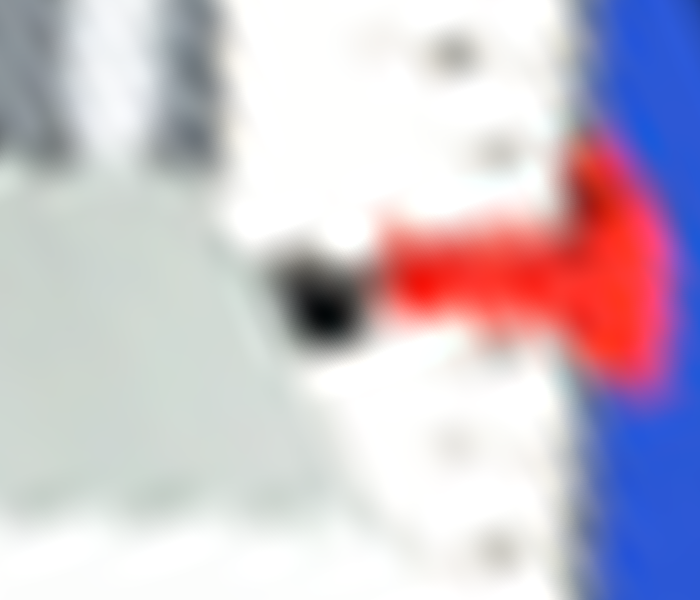

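View pics/wt5.png

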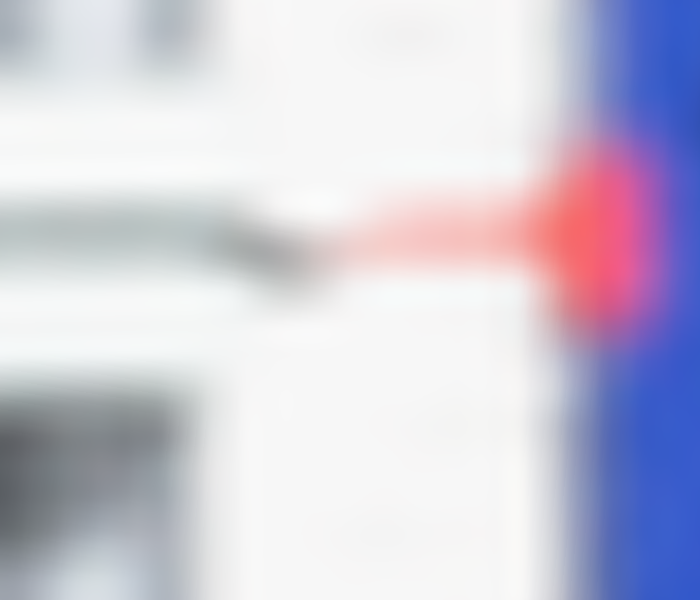

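```bash
python3 -c "
from h import *
s=telemetry.get_state(); print(s['clock'],s['position'])"
```

```text
9.25 [ 0.53494407 -0.1442494   0.19797804]
```

Emit:
carry_out(
  rows=[
    [[-1,0,4.6,0,0],[-1,0,4.6,0,0],[-1,0,4.6,0,0],[-1,0,4.0,0,0],[-1,0,0,-3,0],[-1,0,0,-4,0],[-1,0,0,-1.5,0],[-1,0,0,0,0],[-1,0,0,0,0],[-1,0,0,-0.5,0],[-1,0,0,-0.2,0],[-1,0,0,0,0]],
  ],
)

```text
clock: 10.45
position: [0.5352, 0.0348, 0.1065]
ee_rot: [0.0, 0.719, 0.695, 0.0]
contact_force: [-0.4, -0.0, 0.3]
width: 0.0001
```

Emit:
carry_out(
  rows=[
    [[-1,0,0,-0.3,0],[-1,0,0,-0.3,0],[-1,0,0,0,0],[-1,0,0,0,0]],
  ],
)

```text
clock: 10.85
position: [0.5355, 0.0347, 0.1005]
ee_rot: [0.0, 0.719, 0.695, 0.0]
contact_force: [0.5, -0.4, 4.6]
width: 0.0002
```

Emit:
carry_out(
  rows=[
    [[-1,0,0.25,0,0],[-1,0.02,0.25,0,0],[-1,0,0.25,0,0],[-1,0,0,0,0],[-1,0,0,0,0],[-1,0,0,1,0],[-1,0,0,2,0],[-1,0,0,4,0],[-1,0,-4.5,3,0],[-1,0,-4.8,0,0],[-1,0,-4.8,0,0],[-1,0,-4.8,0,0]],
  ],
)

```text
clock: 12.05
position: [0.5342, -0.1443, 0.198]
ee_rot: [-0.001, 0.719, 0.695, -0.0]
contact_force: [0.2, -1.0, -0.3]
width: 0.0
```

Emit:
carry_out(
  rows=[
    [[-1,0,0,0,0],[-1,0,0,0,0]],
  ],
)

```text
clock: 12.25
position: [0.5342, -0.1439, 0.1972]
ee_rot: [-0.001, 0.72, 0.694, -0.0]
contact_force: [-0.5, 0.6, 0.1]
width: 0.0005
```

```bash
python3 - <<'E'
from w import *
side('s6.png')
p=shot('side'); a=cv2.cvtColor(p['image'],cv2.COLOR_RGB2BGR); 
A=warp(p,a,'side',.02,'ws6.png'); ana(A)
p=shot('top'); a=cv2.cvtColor(p['image'],cv2.COLOR_RGB2BGR)
B=warp(p,a,'top',.02,'wt6.png')
cv2.imwrite('pics/w6.png',cv2.resize(np.hstack([A[50:450],B[50:450]]),(800,400*800//1400)))
E
```

```text
12.3 [ 0.5343 -0.1428  0.1973] [0.06 0.9  0.3 ]
40  
43  
46  
49  
52  
55  
58  
61  
64  
67  
70  dark 12.09
73  dark 11.73
76  dark 10.82
79 red 12.06 
82 red 12.06 
85 red 12.43 
88 red 12.15 
91 red 12.18 
94 red 11.94 
97 red 13.05 
100 red 13.48 
103 red 11.56 
106  
109
```

View pics/w6.png

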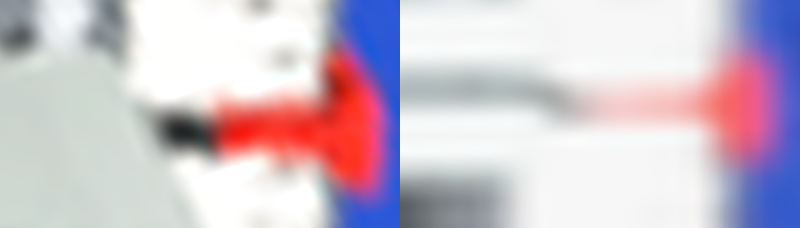

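View pics/s6.png

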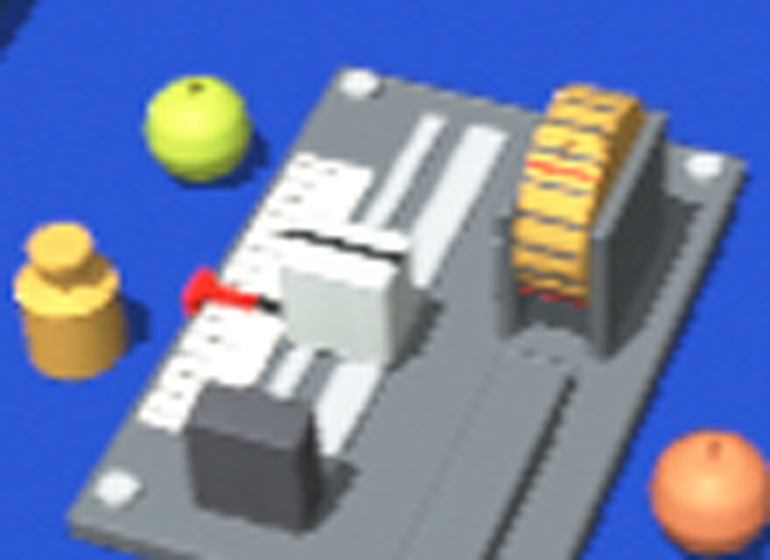

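```bash
python3 - <<'E'
import cv2,numpy as np
for fn in('wt6.png','wt5.png','ws6.png','ws5.png'):
    f=cv2.imread('pics/'+fn).astype(float); g=f[:,:,1]
    print(fn)
    for x in range(64,94,2):
        v=g[:,(x-40)*10:(x-40)*10+20].mean(1)[180:400]; m=np.median(v[v>np.percentile(v,50)])
        d=m-v; lim=max(d.max()*.35,6); i=np.arange(180,400)
        k=np.argmax(d); a=k;b=k
        while a>0 and d[a]>lim:a-=1
        while b<len(d)-1 and d[b]>lim:b+=1
        print(x,'%.2f w%.1f d%.0f'%(40-(d[a:b]*i[a:b]).sum()/d[a:b].sum()/10,(b-a)/10,d.max()),end=' | ')
    print()
E
```

```text
wt6.png
64 18.38 w7.3 d71 | 66 17.51 w8.2 d72 | 68 16.92 w8.2 d66 | 70 16.55 w8.1 d61 | 72 16.42 w8.0 d56 | 74 16.41 w8.0 d50 | 76 16.39 w7.8 d46 | 78 16.45 w7.9 d46 | 80 16.56 w7.9 d48 | 82 16.61 w7.8 d49 | 84 16.62 w7.6 d52 | 86 16.62 w7.6 d55 | 88 16.67 w7.7 d62 | 90 16.74 w7.8 d72 | 92 16.79 w8.3 d76 | 
wt5.png
64 15.19 w7.4 d75 | 66 14.42 w7.6 d75 | 68 13.94 w7.6 d68 | 70 13.84 w7.6 d56 | 72 14.21 w6.9 d46 | 74 14.99 w6.1 d40 | 76 15.61 w6.5 d40 | 78 16.30 w7.7 d45 | 80 16.47 w7.5 d47 | 82 16.60 w7.8 d51 | 84 16.62 w7.8 d54 | 86 16.64 w7.7 d55 | 88 16.67 w7.9 d59 | 90 16.79 w7.9 d68 | 92 16.82 w8.3 d73 | 
ws6.png
64 14.16 w6.1 d35 | 66 12.77 w7.3 d71 | 68 12.21 w7.6 d137 | 70 12.04 w7.8 d200 | 72 11.94 w7.7 d213 | 74 11.60 w7.9 d201 | 76 11.38 w8.9 d203 | 78 11.94 w9.9 d211 | 80 12.20 w9.4 d226 | 82 12.33 w8.9 d227 | 84 12.61 w8.8 d212 | 86 12.56 w9.3 d192 | 88 12.07 w11.0 d183 | 90 12.07 w11.3 d189 | 92 12.15 w10.8 d203 | 
ws5.png
64 8.35 w15.3 d54 | 66 10.67 w10.0 d97 | 68 10.39 w9.5 d144 | 70 9.75 w9.9 d217 | 72 9.35 w9.3 d243 | 74 9.49 w9.0 d197 | 76 10.67 w9.2 d159 | 78 12.48 w9.6 d181 | 80 12.48 w9.1 d223 | 82 12.34 w8.8 d231 | 84 12.60 w8.8 d213 | 86 12.55 w9.3 d193 | 88 12.04 w10.9 d183 | 90 12.08 w11.3 d189 | 92 12.19 w10.9 d203 |
```

```bash
python3 -c "
from h import *
print(manip.sign_off(), telemetry.get_state()['clock'])"
```

```text
the job is handed in; nothing more can be done
the job is handed in; nothing more can be done
```

The gauge is set: the pointer stands level with the red mark to within about half a millimetre, and I handed the job in. The robot's clock read about 12.3 s just before, against the 48 s limit.

- **How it was done:** with the gripper shut, I rolled the wheel from its crown in four strokes (20, 20, 10 and 7.5 mm of rim). Readings at the end of each move showed 3–5 N of downward force. I lifted clear between strokes and then moved the hand well away.
- **Pointer against mark:** the last side picture puts the pointer about 0.3–0.6 mm short of the mark, and the top picture about 0.2 mm short. I judged that close enough and did not nudge it further.
- **Cameras disagree:** the two views place the gauge about 7 mm apart in absolute position. I therefore only compared pointer with mark within the same picture.
- **Loose things:** the green plum, the reddish plum and the weight look unmoved in the last side picture. I did not check the other loose things one by one, but the hand only came below 20 cm at the wheel.

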